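Seat a taper arbor in a bench spindle and tap it until it locks

TASK

Take the steel taper arbor out of its blue stand, set it shank-down in the bench spindle lightly, without forcing it, and let go. Then use the drift, the white nylon block with the orange stem, to tap the arbor's head until the taper has locked: that is when a tap of about 20 N drives it no deeper; never tap harder than 30 N. Finally stand the drift upright on the bench again, and leave the glassware where it is.

Things in the scene. Friction and masses are not known exactly. Their poses are not given: they have to be found in the camera images.
- spindle_mouth (a point): the bench spindle: a round upright metal housing 88 mm across, 85 mm high, on a grey foot 124 mm across, fixed to the bench. The point is the centre of the bore's 36 mm mouth in the steel top face; z up
- spindle: the same spindle, origin on its axis at the bench. In the bore six sprung brass segments form the taper, 1 to 2 mm of slack as the tip enters; below, a soft spring plunger (about 0.4 N/mm, up to 7 N) floats the loose arbor 1 to 10 mm above its taper fit. That fit (unknown) is met with the collar 8 to 22 mm above the mouth; from there 5 to 20 N per mm wedge it
- stand_top (a point): the arbor's storage stand: a blue plastic block, 76 x 76 x 78 mm, fixed to the bench; the point is the centre of its top face, where the arbor stands in a loose 30 mm hole
- arbor_head (a point): the steel taper arbor (0.3 to 0.6 kg, 120 mm long): below a tapered shank 64 mm long, 15 mm across at the tip and 28 mm at the collar; then a dark collar 38 mm across and 6 mm thick; above it the cylindrical head to hold, 26 mm across and 50 mm long. The point is the middle of the head, 25 mm below its top and 95 mm above the shank's tip; z along the arbor, up
- arbor_collar (a point): the same arbor: centre of the collar's underside, where the shank begins, 64 mm above the shank's tip; z up along the arbor
- arbor: the same arbor, origin at the shank's tip, z up along the arbor
- drift_stem (a point): the drift (about 0.2 kg, 110 mm high, loose, standing upright): a white nylon block 44 mm across and 55 mm high, carrying an orange stem to hold, 22 mm across and 55 mm long. The point is the middle of the stem, 82.5 mm above the underside; z up
- drift_face (a point): the same drift: centre of its flat underside, the striking face
- drift: the same drift, origin at the centre of its underside, z up
- grey_cup (a point): a plain grey cup, 80 mm across and 105 mm high, fixed to the bench; the point is under its centre. (Beyond the bench edge on the robot's right, the back of a brown chair rises to 200 mm above the bench top.)
- beaker: a glass beaker, 72 mm across, 88 mm high, loose; origin under its centre
- vial: a small corked glass vial, 23 mm across, 52 mm high, loose; origin under its centre
- dish: a glass dish with dark lumps, 87 mm across, 39 mm high, loose; origin under its centre
Things that resemble listed ones, but are neither listed nor needed, are in the scene too. Of the things like the drift, leave any that is purple; of the rest the smaller one is meant. Leave any purple look-alike of the arbor alone.

How it is judged:
On the way, in this order (a step that is already met when the one before it is completed fails the run):
1. the arbor stands shank-down in the spindle's bore, let go and not driven in by hand (horizontal distance between arbor_collar and spindle_mouth below 0.012 m and angle between arbor_head's own z axis and vertical below 0.18 rad and z of arbor_collar in the frame of spindle_mouth below 0.04 m and contact force between the fingers and arbor below 0.1 N and contact force between arbor and spindle below 33 N), for 0.2 s.
2. the drift's tap (over 8 N) wedges the arbor in the bore until it grips (horizontal distance between arbor_collar and spindle_mouth below 0.004 m and angle between arbor_head's own z axis and vertical below 0.07 rad and z of arbor_collar in the frame of spindle_mouth below 0.03 m and contact force between drift and arbor above 8 N and contact force between arbor and spindle above 24 N).
At the end, for the whole second after the job is handed in: The arbor stands upright in the bore (collar within 4 mm of the bore's axis and under 30 mm above the mouth, tilt under 0.07 rad), at rest and locked: the segments grip it with over 24 N in all, which taps of 20 N reach. The drift stands upright and at rest on the bench (horizontal distance between arbor_collar and spindle_mouth below 0.004 m and angle between arbor_head's own z axis and vertical below 0.07 rad and z of arbor_collar in the frame of spindle_mouth below 0.03 m and contact force between arbor and spindle above 24 N and linear speed of arbor below 0.01 m/s and height (world z) of drift_face below 0.004 m and angle between drift_stem's own z axis and vertical below 0.1 rad and linear speed of drift below 0.02 m/s); the robot touches nothing.
It fails at once if the drift strikes or presses the arbor with more than 40 N (contact force between drift and arbor above 40 N).
It fails at once if the glass beaker is pushed more than 30 mm or tipped (distance of beaker from where it was at the start of the episode above 0.03 m or angle between beaker's own z axis and vertical above 0.3 rad).
It fails at once if the corked vial is pushed more than 30 mm or tipped (distance of vial from where it was at the start of the episode above 0.03 m or angle between vial's own z axis and vertical above 0.3 rad).
It fails at once if the glass dish is pushed more than 30 mm or tipped (distance of dish from where it was at the start of the episode above 0.03 m or angle between dish's own z axis and vertical above 0.3 rad).
It also fails if it takes over 67 s, if anything falls off the work surface, if the arm or the gripper's body presses on something with over 40 N, if the wrist force passes 120 N, or if a joint passes its speed limit or range.

ROBOT

A 7-joint arm with a two-finger parallel gripper is mounted at the origin on a cart in front of the work surface, level with it; the furniture and walls round the work are solid. World frame = base frame: x ahead of the robot, y to its left, z up, the work surface at z = 0. Lengths are in m, angles in rad, forces in N, time in s.
With the tool pointing down it reaches from about 0.425 to 0.925 m from the base axis. Payload 6.8 kg.
Tool frame: the origin (TCP) lies midway between the tips of the shut fingers; the grasp point (between the pads) lies 19 mm behind it (grip_point_offset is the distance from the TCP to the grasp point, in m); y points along the fingers, x is the direction in which the jaws open and shut, and the axes are right-handed (so a half turn about y gives the same grasp; the last joint's range is limited). The gripper opens to 85 mm and grips with 20 to 120 N. Pads are 22 mm wide; open, the fingers measure 114 mm over their backs; the gripper's body (76 mm by 85 mm) begins 54 mm behind the grasp point. The pads swing forward as they close: fully open they stand 13 mm farther back than shut.
Start: joints at [1.163, 0.477, 0.022, 1.555, -0.011, 1.109, -0.083], TCP at [0.199, -0.645, 0.231] pointing down, gripper open.
Joint ranges: [-2.96, 2.96], [-0.34, 2.1], [-1.41, 1.46], [0.24, 2.44], [-1.37, 4.51], [0.17, 1.92], [-2.96, 2.96]. Speed limits (rad/s): [2.39, 2.39, 3.14, 3.14, 3.14, 3.14, 3.14].

INTERFACE

Orientations are given as a unit quaternion [w, x, y, z].
In Python, from station import get_obs, read_camera, hand_in, grip_point_offset gives the robot as it stands.
- The arm moves only by the tool play_rows, never from a script. Its argument "increments" is a list of rows, each a list of 2 entries, a list of its own where there are three numbers: the shift along the tool's x, y, z in m, then the turn, a rotation vector about the tool's x, y, z in degrees. In form: [[[tx, ty, tz], [ax, ay, az]], ...]. A call has 1 to 20 rows; each row shifts and turns the commanded pose from where the row before left it, along the tool's axes as they then stand; what a row does not reach is not made up. A row lasts 1/12 s, in which the tool goes at most 41.7 mm and 7.16 degrees, less where a joint would pass 70% of its speed; a pose out of reach is approached as far as the arm can. A call with a gripper value outside its range is refused whole. "gripper" is the finger opening in m, from 0 to 0.0854, set as the call begins (left out, the last holds). The fingers move at their own pace and stop on an object; "grip_force" is the grip in N (left out, the last holds). Time passes only in rows, so rows that do not move let the fingers close. It gives the time, the measured TCP pose, the force and the opening at its end, in the units of the state.
- get_obs(): the state, without advancing time (a new reading comes with each control period).
- read_camera(name): name is "scene" or "top" or "wrist"; returns a dict with "color" (400x640x3 uint8, red, green, blue), "range_z" (400x640 float32, m along the optical axis (not along the pixel's ray), 0 where there is no reading), "intrinsics" (3x3 intrinsics, pixels), "dist_coeffs" ([k1, k2, p1, p2, k3] as OpenCV has them; the pictures are not rectified), "R" (3x3) and "t" (3): a world point X has camera coordinates R X + t; the wrist camera has in their place "hand_eye" (4x4, takes a point from camera to tool coordinates, whose origin is the TCP and whose axes are the tool frame's). Camera axes: x right, y down, z forward; pixel columns grow to the right and rows downward; lengths in m; the calibration is good to about 2 mm. A picture is of the moment at which its call begins: read the wrist's pose just before it.
- hand_in(): hands the job in, once; it reports no verdict.
The state is a dict: "t": time; "q": joint angles; "joint_vel": joint speeds; "joint_torque": joint torques, N m; "eef_pos": TCP position; "tool_rot": TCP orientation; "contact_force": force on the tool from outside, world axes, zero at the start; "torque": the same for the moment, N m; "gripper_width": opening from 0.0 (shut) to 1.0 (fully open).
Only numpy, scipy, OpenCV 4.12 (cv2) and the standard library are available. Lean on these libraries where they do the work, as an engineer would, in place of code of your own. Each camera call takes 0.05 s, during which the arm holds its last target. There are 200 camera calls.

## Working session

There is one attempt and no reset: what is moved stays moved. The work goes in short steps, Python scripts to look and compute and a tool call to move; the robot and the scene stay as the last step left them, time stands still between calls to the robot, and variables do not carry over. Pictures are saved under pics/ and viewed, about 8 in all and at most 12, crops included, and the job is handed in when it is done.

Besides the shell and the picture viewer there is one more tool, called as name([rows], argument=value, ...), one row to a line, values as JSON. play_rows: Moves the arm, as the interface text tells. Its arguments: {"type":"object","properties":{"increments":{"type":"array","items":{"type":"array"}},"gripper":{"type":"number"},"grip_force":{"type":"number"}},"required":["increments"]}

```bash
ls; mkdir -p pics
cat > h.py <<'E'
import numpy as np,cv2
from station import *
def save(n,im): cv2.imwrite(f'pics/{n}.png',im[:,:,::-1])
def cloud(c,T=None):
    z=c['range_z'];h,w=z.shape
    u,v=np.meshgrid(np.arange(w),np.arange(h))
    p=np.stack([u,v],-1).reshape(-1,1,2).astype(np.float64)
    n=cv2.undistortPoints(p,np.array(c['intrinsics']),np.array(c['dist_coeffs'])).reshape(h,w,2)
    P=np.concatenate([n*z[...,None],z[...,None]],-1)
    if T is None: P=(P-np.array(c['t']))@np.array(c['R'])
    else: P=P@T[:3,:3].T+T[:3,3]
    P[z==0]=np.nan
    return P
E
python3 - <<'E'
from h import *
o=get_obs();print({k:np.round(v,3) for k,v in o.items()},grip_point_offset)
a=read_camera('scene');b=read_camera('top')
save('scene',a['color']);save('top',b['color'])
for c in(a,b): print(np.round(-np.array(c['R']).T@np.array(c['t']),3),np.round(c['R'],2).tolist(),(c['range_z']>0).mean())
E
```

```text
pics
{'t': np.float64(0.0), 'q': array([ 1.163,  0.478,  0.022,  1.556, -0.012,  1.109, -0.083]), 'joint_vel': array([-0.001, -0.001,  0.   , -0.001, -0.001, -0.   ,  0.   ]), 'joint_torque': array([ 0.0000e+00, -5.9646e+01,  1.6080e+00, -2.8121e+01,  1.2000e-02,
        9.0000e-03,  0.0000e+00]), 'eef_pos': array([ 0.199, -0.644,  0.23 ]), 'tool_rot': array([ 0.569, -0.569,  0.42 , -0.419]), 'contact_force': array([-0.508, -0.054, -0.376]), 'torque': array([-0.005, -0.078,  0.031]), 'gripper_width': np.float64(1.003)} 0.0187
[ 0.149 -0.481  0.564] [[0.78, -0.62, -0.0], [-0.35, -0.44, -0.83], [0.51, 0.65, -0.56]] 0.9960078125
[0.484 0.073 1.149] [[-0.01, -1.0, 0.0], [-1.0, 0.01, -0.08], [0.08, -0.0, -1.0]] 0.9960078125
```

View pics/scene.png

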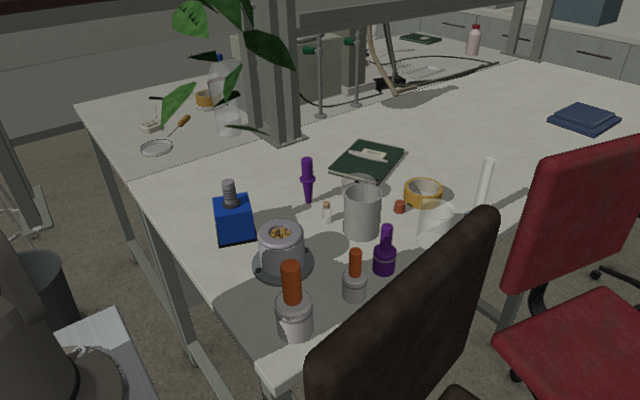

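View pics/top.png

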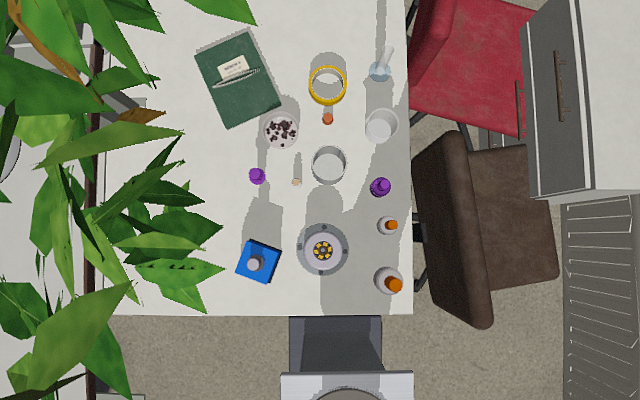

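The top view shows the blue stand with the arbor at (258,260), the spindle at (322,250), the smaller orange drift at (387,226) with a bigger look-alike at (390,281) and a purple one at (381,187). The cup is at (328,165), the vial at (296,180), the dish at (281,128) and the beaker at (380,122). Next I'll measure them.

```bash
cat > m.py <<'E'
from h import *
b=read_camera('top');P=cloud(b);a=read_camera('scene');S=cloud(a)
def rep(n,P,box,zlo,zhi,extra=None):
    m=np.zeros(P.shape[:2],bool);u0,v0,u1,v1=box;m[v0:v1,u0:u1]=1
    m&=(P[...,2]>zlo)&(P[...,2]<zhi)
    if extra is not None:m&=extra
    Q=P[m]
    if len(Q)<3: print(n,'none');return
    (c,r)=cv2.minEnclosingCircle(Q[:,:2].astype(np.float32))
    print(n,len(Q),'med',np.round(np.median(Q,0),4),'circ',np.round(c,4),round(r*1000,1),'z',np.round(np.percentile(Q[:,2],[2,98]),3))
rep('bench',P,(200,200,230,230),-.1,.1)
rep('stand',P,(230,235,285,290),.065,.09)
rep('arborhead',P,(235,235,285,290),.125,.2)
rep('collar',P,(235,235,285,290),.082,.095)
rep('spindle',P,(290,215,355,285),.075,.1)
hb=cv2.cvtColor(b['color'],cv2.COLOR_RGB2HSV);ha=cv2.cvtColor(a['color'],cv2.COLOR_RGB2HSV)
brass=(hb[...,1]>110)&(hb[...,0]>12)&(hb[...,0]<32)
rep('brass',P,(300,230,345,270),.0,.1,brass)
org=(hb[...,1]>150)&(hb[...,0]<16)
rep('driftsmall',P,(370,210,405,242),.1,.16)
rep('driftblk',P,(370,210,405,242),.045,.06)
rep('driftbig',P,(370,260,410,300),.1,.2)
rep('bigblk',P,(370,260,410,300),.04,.09)
rep('purple',P,(365,170,395,203),.08,.2)
rep('cup',P,(305,140,350,190),.09,.12)
rep('vial',P,(288,170,304,190),.03,.07)
rep('purplearbor',P,(240,160,272,190),.05,.2)
rep('dish',P,(255,105,305,155),.03,.06)
rep('beaker',P,(360,100,402,145),.05,.1)
print('scene')
rep('stand',S,(205,180,262,250),.072,.084)
rep('arborhead',S,(215,172,245,205),.12,.2)
oa=(ha[...,1]>150)&(ha[...,0]<16)
rep('dsmall',S,(340,240,370,305),.0,.2); rep('dsmallstem',S,(340,240,370,280),.06,.13,oa)
rep('dbigstem',S,(275,250,310,305),.06,.2,oa)
rep('spindle',S,(250,215,310,270),.078,.09)
cv2.imwrite('pics/z1.png',np.vstack([cv2.resize(b['color'][200:310,220:420],(800,440),interpolation=2)])[:,:,::-1])
E
python3 m.py
```

```text
bench 668 med [0.5404 0.3049 0.    ] circ [0.5315 0.3085] 47.3 z [-0.005  0.004]
stand 1001 med [0.4248 0.1999 0.0781] circ [0.4217 0.2018] 52.1 z [0.073 0.086]
arborhead 125 med [0.4218 0.202  0.1335] circ [0.4213 0.2024] 13.2 z [0.126 0.137]
collar 84 med [0.4253 0.1932 0.084 ] circ [0.4204 0.1971] 42.4 z [0.082 0.089]
spindle 1080 med [0.4481 0.0558 0.0844] circ [0.4478 0.0552] 44.1 z [0.077 0.089]
brass 149 med [0.4481 0.0536 0.0792] circ [0.4478 0.0546] 19.6 z [0.027 0.084]
driftsmall 84 med [ 0.5034 -0.0954  0.1098] circ [ 0.5025 -0.0963] 11.0 z [0.102 0.114]
driftblk 183 med [ 0.5003 -0.0887  0.055 ] circ [ 0.5028 -0.0955] 22.2 z [0.047 0.059]
driftbig 215 med [ 0.3788 -0.0914  0.1497] circ [ 0.3768 -0.0945] 15.3 z [0.106 0.154]
bigblk 388 med [ 0.3845 -0.0834  0.0746] circ [ 0.3759 -0.0947] 30.7 z [0.045 0.082]
purple 97 med [ 0.5905 -0.0794  0.1091] circ [ 0.5915 -0.0811] 11.2 z [0.083 0.114]
cup 245 med [0.6437 0.0385 0.1006] circ [0.6412 0.0397] 40.4 z [0.091 0.105]
vial 79 med [0.6025 0.1139 0.0492] circ [0.6035 0.1151] 11.4 z [0.033 0.055]
purplearbor 233 med [0.6117 0.1988 0.1086] circ [0.6156 0.2026] 19.1 z [0.066 0.124]
dish 186 med [0.7432 0.1468 0.0371] circ [0.7301 0.1523] 43.9 z [0.03  0.042]
beaker 369 med [ 0.7406 -0.0848  0.0821] circ [ 0.7314 -0.0807] 38.4 z [0.051 0.092]
scene
stand 711 med [0.4111 0.1864 0.0788] circ [0.4041 0.1508] 101.1 z [0.073 0.083]
arborhead 147 med [0.4185 0.1959 0.1331] circ [0.4209 0.2018] 14.1 z [0.121 0.136]
dsmall 1803 med [ 0.5008 -0.0991  0.0249] circ [ 0.4923 -0.1055] 173.2 z [0.    0.111]
dsmallstem 311 med [ 0.4957 -0.1032  0.0911] circ [ 0.4996 -0.0992] 10.0 z [0.061 0.112]
dbigstem 804 med [ 0.369  -0.105   0.1281] circ [ 0.3734 -0.0969] 14.4 z [0.083 0.152]
spindle 1063 med [0.4438 0.0477 0.0851] circ [0.4464 0.0529] 44.0 z [0.079 0.087]
```

View pics/z1.png

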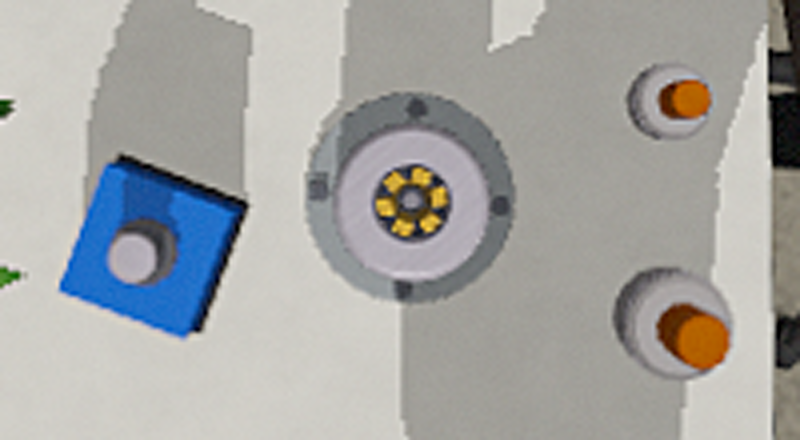

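play_rows([
  [[0,-0.012,0],[0,-6.62,0]],
  [[0,-0.012,0],[0,-6.62,0]],
  [[0,-0.012,0],[0,-6.62,0]],
  [[0,-0.012,0],[0,-6.62,0]],
  [[0,-0.012,0],[0,-6.62,0]],
  [[0,-0.012,0],[0,-6.62,0]],
  [[0,-0.012,0],[0,-6.62,0]],
  [[0,-0.012,0],[0,-6.62,0]],
  [[0,-0.012,0],[0,-6.62,0]],
  [[0,-0.012,0],[0,-6.62,0]],
  [[0,-0.012,0],[0,-6.62,0]],
], gripper=0.06)

```text
t: 1.12
eef_pos: [0.1992, -0.6448, 0.3636]
tool_rot: [0.707, -0.707, -0.002, 0.002]
contact_force: [0.5, 0.2, 0.2]
gripper_width: 0.702
```

play_rows([
  [[0.025,0,0.028],[0,0,0]],
  [[0.025,0,0.028],[0,0,0]],
  [[0.025,0,0.028],[0,0,0]],
  [[0.025,0,0.028],[0,0,0]],
  [[0.025,0,0.028],[0,0,0]],
  [[0.025,0,0.028],[0,0,0]],
  [[0.025,0,0.028],[0,0,0]],
  [[0.025,0,0.028],[0,0,0]],
  [[0.025,0,0.028],[0,0,0]],
  [[0.025,0,0.028],[0,0,0]],
  [[0.025,0,0.028],[0,0,0]],
  [[0.025,0,0.028],[0,0,0]],
])

```text
t: 2.12
eef_pos: [0.5001, -0.3074, 0.3633]
tool_rot: [-0.707, 0.707, -0.0, 0.0]
contact_force: [0.4, -1.7, -0.4]
gripper_width: 0.702
```

play_rows([
  [[-0.0056,0.008,0.0364],[0,0,0]],
  [[-0.0056,0.008,0.0364],[0,0,0]],
  [[-0.0056,0.008,0.0364],[0,0,0]],
  [[-0.0056,0.008,0.0364],[0,0,0]],
  [[-0.0056,0.008,0.0364],[0,0,0]],
  [[-0.0056,0.008,0.0364],[0,0,0]],
  [[-0.0056,0.008,0.0364],[0,0,0]],
  [[-0.0056,0.008,0.0364],[0,0,0]],
  [[-0.0056,0.008,0.0364],[0,0,0]],
  [[-0.0056,0.008,0.0364],[0,0,0]],
  [[-0.0056,0.008,0.0364],[0,0,0]],
  [[-0.0056,0.008,0.0364],[0,0,0]],
  [[-0.0056,0.008,0.0364],[0,0,0]],
  [[-0.0056,0.008,0.0364],[0,0,0]],
  [[0,0,0],[0,0,0]],
  [[0,0,0],[0,0,0]],
])

```text
t: 3.45
eef_pos: [0.4199, 0.2027, 0.251]
tool_rot: [0.707, -0.707, -0.001, 0.002]
contact_force: [-0.1, -0.2, -0.0]
gripper_width: 0.703
```

```bash
cat > w.py <<'E'
import sys
from h import *
from scipy.spatial.transform import Rotation as Ro
def wrist(n=None):
    o=get_obs();c=read_camera('wrist')
    q=o['tool_rot'];T=np.eye(4);T[:3,:3]=Ro.from_quat([q[1],q[2],q[3],q[0]]).as_matrix();T[:3,3]=o['eef_pos']
    P=cloud(c,T@np.array(c['hand_eye']))
    if n: save(n,c['color'])
    return o,c,P
def circ(n,P,zlo,zhi,ctr,rad):
    Q=P.reshape(-1,3);Q=Q[np.isfinite(Q[:,0])]
    Q=Q[(Q[:,2]>zlo)&(Q[:,2]<zhi)&(np.hypot(Q[:,0]-ctr[0],Q[:,1]-ctr[1])<rad)]
    if len(Q)<5: print(n,'none',len(Q));return
    c,r=cv2.minEnclosingCircle(Q[:,:2].astype(np.float32))
    print(n,len(Q),'med',np.round(np.median(Q,0),4),'circ',np.round(c,4),round(r*1000,1))
E
python3 - <<'E'
from w import *
o,c,P=wrist('w1');print(o['eef_pos'],o['t'])
circ('head',P,.128,.14,(.421,.202),.03);circ('collar',P,.08,.09,(.421,.202),.026)
circ('spindle',P,.08,.09,(.4475,.0545),.06)
E
```

```text
[0.41991253 0.20267007 0.25096732] 3.45
head 757 med [0.4205 0.2061 0.1348] circ [0.4207 0.2053] 13.0
collar 485 med [0.4206 0.2152 0.0847] circ [0.4208 0.2019] 25.9
spindle 3792 med [0.4463 0.0619 0.0857] circ [0.4464 0.0574] 44.0
```

View pics/w1.png

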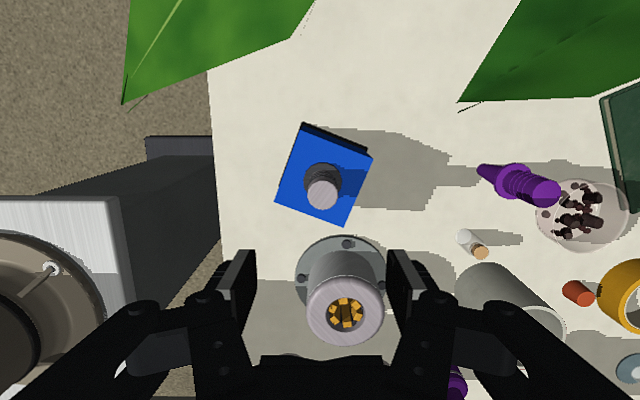

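The arbor is under the gripper, with its head at (322,193) in the wrist view. The three views agree on the arbor-to-spindle offset to within about 1.5 mm.

play_rows([
  [[0.001,0.02,0.0005],[0,0,0]],
  [[0,0.02,0],[0,0,0]],
  [[0,0.02,0],[0,0,0]],
  [[0,0.02,0],[0,0,0]],
  [[0,0.02,0],[0,0,0]],
  [[0,0.02,0],[0,0,0]],
  [[0,0.02,0],[0,0,0]],
  [[0,0.018,0],[0,0,0]],
  [[0,0,0],[0,0,0]],
  [[0,0,0],[0,0,0]],
])

```text
t: 4.33
eef_pos: [0.4222, 0.1995, 0.0931]
tool_rot: [-0.707, 0.708, -0.001, 0.0]
contact_force: [0.4, 0.4, 1.1]
gripper_width: 0.704
```

play_rows([
  [[0,0,0],[0,0,0]],
  [[0,0,0],[0,0,0]],
  [[0,0,0],[0,0,0]],
  [[0,0,0],[0,0,0]],
  [[0,0,0],[0,0,0]],
  [[0,0,0],[0,0,0]],
  [[0,0,0],[0,0,0]],
  [[0,0,0],[0,0,0]],
  [[0,0,0],[0,0,0]],
], gripper=0.0, grip_force=50)

```text
t: 5.08
eef_pos: [0.4227, 0.2012, 0.0946]
tool_rot: [-0.707, 0.707, 0.001, 0.001]
contact_force: [-2.3, -1.6, 6.5]
gripper_width: 0.293
```

play_rows([
  [[0,-0.006,0],[0,0,0]],
  [[0,-0.01,0],[0,0,0]],
  [[0,-0.015,0],[0,0,0]],
  [[0,-0.02,0],[0,0,0]],
  [[0,-0.02,0],[0,0,0]],
  [[0,-0.019,0],[0,0,0]],
  [[0,-0.01,0],[0,0,0]],
  [[0,0,0],[0,0,0]],
  [[0,0,0],[0,0,0]],
  [[0,0,0],[0,0,0]],
])

```text
t: 5.92
eef_pos: [0.4213, 0.2005, 0.1923]
tool_rot: [-0.707, 0.707, -0.001, -0.0]
contact_force: [0.1, -0.2, -4.2]
gripper_width: 0.29
```

Run:
```python
from w import *
o,c,P=wrist('w2');print(o['eef_pos'],o['t'],o['contact_force'])
p=np.array([get_obs()['eef_pos'] for _ in range(5)]);print(p)
b=read_camera('top');Q=cloud(b);s=read_camera('scene');S=cloud(s)
save('s2',s['color'])
circ('spindle wrist',P,.08,.09,(.4475,.0545),.06)
for n,X in(('wrist',P),('scene',S),('top',Q)):
  for z in (.12,.14,.16,.175): circ(n+str(z),X,z-.005,z+.005,(.421,.202),.035)
```

```text
[0.42131482 0.20047321 0.19234667] 5.9167 [ 0.14587382 -0.24333829 -4.19826346]
[[0.4211971  0.20054207 0.1921561 ]
 [0.4211971  0.20054207 0.1921561 ]
 [0.4211971  0.20054207 0.1921561 ]
 [0.4211971  0.20054207 0.1921561 ]
 [0.4211971  0.20054207 0.1921561 ]]
spindle wrist 1224 med [0.4229 0.0668 0.0857] circ [0.4302 0.0671] 31.8
wrist0.12 45 med [0.4212 0.2117 0.1202] circ [0.4208 0.208 ] 7.3
wrist0.14 69 med [0.4212 0.2137 0.1402] circ [0.4208 0.2105] 7.9
wrist0.16 none 1
wrist0.175 83 med [0.4192 0.2208 0.1787] circ [0.4206 0.2129] 17.0
scene0.12 31 med [0.4191 0.1968 0.1205] circ [0.4196 0.1986] 7.5
scene0.14 38 med [0.4164 0.195  0.1403] circ [0.4201 0.2012] 9.9
scene0.16 48 med [0.4167 0.1931 0.1602] circ [0.4185 0.1988] 11.9
scene0.175 46 med [0.4154 0.1903 0.1767] circ [0.4184 0.1975] 17.5
top0.12 none 0
top0.14 none 0
top0.16 none 0
top0.175 none 0
```

View pics/s2.png

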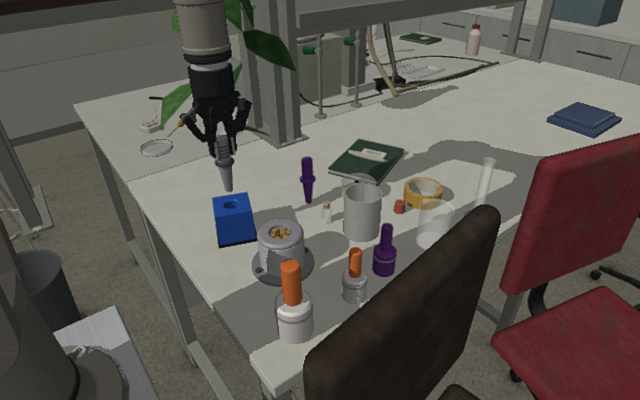

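play_rows([
  [[0.002,0,-0.01],[0,0,0]],
  [[0.004,0,-0.024],[0,0,0]],
  [[0.0045,0,-0.026],[0,0,0]],
  [[0.0045,0,-0.026],[0,0,0]],
  [[0.0045,0,-0.026],[0,0,0]],
  [[0.004,0,-0.024],[0,0,0]],
  [[0.002,0,-0.012],[0,0,0]],
  [[0,0,0],[0,0,0]],
  [[0,0,0],[0,0,0]],
  [[0,0,0],[0,0,0]],
  [[0,0,0],[0,0,0]],
])

```text
t: 6.98
eef_pos: [0.4473, 0.0544, 0.1931]
tool_rot: [0.707, -0.707, -0.001, 0.001]
contact_force: [-0.1, -0.2, -3.9]
gripper_width: 0.291
```

```bash
cat > fit.py <<'E'
from w import *
from scipy.optimize import least_squares
# cone axis fit (x,y at mid height, vertical tilt) of shank, and housing top/ring axis, per camera
def axis(X,zlo,zhi,ctr,rfun,rad):
    Q=X.reshape(-1,3);Q=Q[np.isfinite(Q[:,0])]
    Q=Q[(Q[:,2]>zlo)&(Q[:,2]<zhi)&(np.hypot(*(Q[:,:2]-ctr).T)<rad)]
    zm=(zlo+zhi)/2
    def f(p):
        c=p[:2]+np.outer(Q[:,2]-zm,p[2:4]) if len(p)>2 else p[:2]
        return np.hypot(*(Q[:,:2]-c).T)-rfun(Q[:,2])
    out=[]
    for p0 in (np.array([*ctr]),np.array([*ctr,0,0])):
        r=least_squares(f,p0,loss='soft_l1',f_scale=.001);out.append(np.round(r.x,4))
    return len(Q),out,round(np.median(abs(r.fun))*1000,2)
E
python3 - <<'E'
from fit import *
o,c,P=wrist('w3');print(o['eef_pos'],o['t'],o['contact_force'])
s=read_camera('scene');S=cloud(s);save('s3',s['color'])
e=o['eef_pos'];ctr=np.array([e[0],e[1]])
for n,X in(('wrist',P),('scene',S)):
    Q=X.reshape(-1,3);m=(np.hypot(*(Q[:,:2]-ctr).T)<.03)&(Q[:,2]>.092);tip=np.nanpercentile(Q[m][:,2],1);print(n,'tip z',tip)
    print('shank',axis(X,tip+.004,tip+.055,ctr,lambda z:.0075+(z-tip)*.0065/.064,.025))
    print('housing',axis(X,.03,.078,np.array([.447,.055]),lambda z:.044+0*z,.055))
    circ('top',X,.081,.089,(.447,.055),.06)
im=np.hstack([s['color'][140:300,190:350],c['color'][100:420,160:480][:160*2:2,::2]]);cv2.imwrite('pics/z3.png',cv2.resize(im,None,fx=2.5,fy=2.5)[:,:,::-1])
E
```

```text
[0.44726527 0.05443337 0.19314614] 6.9833 [-0.05451463 -0.16929712 -3.92226653]
wrist tip z 0.179516706224975
shank (8935, [array([0.4471, 0.0615]), array([ 0.4471,  0.0617, -0.0037, -0.1582])], np.float64(2.68))
housing (1059, [array([0.4829, 0.0793]), array([ 0.4823,  0.079 , -0.197 ,  0.4659])], np.float64(8.05))
top 5606 med [0.4464 0.0704 0.0856] circ [0.4467 0.0571] 43.7
scene tip z 0.12262647675679157
shank (248, [array([0.4473, 0.0557]), array([ 0.4473,  0.0557,  0.001 , -0.0054])], np.float64(0.55))
housing (831, [array([0.4474, 0.0548]), array([ 0.4474,  0.0548,  0.0015, -0.0153])], np.float64(0.61))
top 925 med [0.4438 0.0477 0.0854] circ [0.4454 0.0524] 44.1Traceback (most recent call last):
  File "<stdin>", line 10, in <module>
    return _nx.concatenate(arrs, 1, dtype=dtype, casting=casting)
           ~~~~~~~~~~~~~~~^^^^^^^^^^^^^^^^^^^^^^^^^^^^^^^^^^^^^^^
ValueError: all the input array dimensions except for the concatenation axis must match exactly, but along dimension 0, the array at index 0 has size 160 and the array at index 1 has size 150
```

View pics/w3.png

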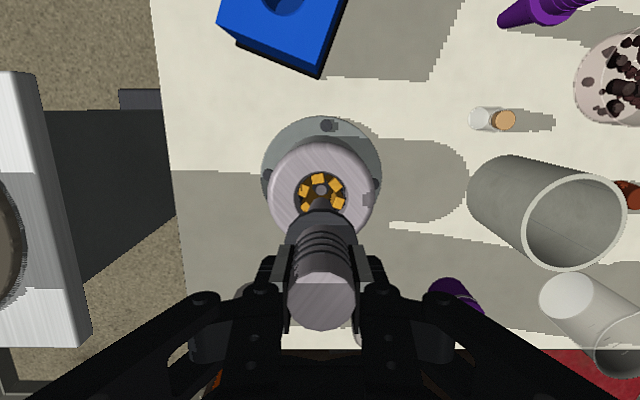

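The scene view shows the arbor vertical and within 1 mm of the bore axis, about 1 mm too far to +y. I'll shift that 1 mm and lower it.

play_rows([
  [[0,0.006,-0.001],[0,0,0]],
  [[0,0.008,0],[0,0,0]],
  [[0,0.008,0],[0,0,0]],
  [[0,0.008,0],[0,0,0]],
  [[0,0.006,0],[0,0,0]],
  [[0,0.004,0],[0,0,0]],
  [[0,0,0],[0,0,0]],
  [[0,0,0],[0,0,0]],
])

```text
t: 7.75
eef_pos: [0.4474, 0.0523, 0.1531]
tool_rot: [0.707, -0.707, 0.0, 0.0]
contact_force: [0.1, 0.5, -4.2]
gripper_width: 0.288
```

```bash
python3 -c "
from h import *
o=get_obs();print(o['eef_pos'],o['contact_force'],o['torque'])"
```

```text
[0.44742066 0.05227675 0.15308016] [ 0.11364066  0.51632465 -4.24826072] [-0.01957765  0.00554734 -0.0050707 ]
```

play_rows([
  [[0,0.004,0],[0,0,0]],
  [[0,0.004,0],[0,0,0]],
  [[0,0.002,0],[0,0,0]],
  [[0,0,0],[0,0,0]],
])

```text
t: 8.08
eef_pos: [0.4472, 0.0521, 0.1428]
tool_rot: [-0.707, 0.707, -0.0, -0.0]
contact_force: [0.8, 1.1, -5.0]
gripper_width: 0.29
```

play_rows([
  [[0,0.003,0],[0,0,0]],
  [[0,0.003,0],[0,0,0]],
  [[0,0,0],[0,0,0]],
  [[0,0,0],[0,0,0]],
])

```text
t: 8.42
eef_pos: [0.4474, 0.0521, 0.1372]
tool_rot: [-0.707, 0.707, -0.0, -0.0]
contact_force: [1.3, 0.3, -5.1]
gripper_width: 0.292
```

play_rows([
  [[0,0.002,0],[0,0,0]],
  [[0,0.001,0],[0,0,0]],
  [[0,0,0],[0,0,0]],
  [[0,0,0],[0,0,0]],
])

```text
t: 8.75
eef_pos: [0.4477, 0.0522, 0.1344]
tool_rot: [0.707, -0.707, -0.0, -0.0]
contact_force: [0.9, 0.0, -3.0]
gripper_width: 0.289
```

play_rows([
  [[0,0.0015,0],[0,0,0]],
  [[0,0.0015,0],[0,0,0]],
  [[0,0,0],[0,0,0]],
  [[0,0,0],[0,0,0]],
])

```text
t: 9.08
eef_pos: [0.4477, 0.0522, 0.1313]
tool_rot: [0.707, -0.707, -0.0, -0.0]
contact_force: [0.7, -0.2, -2.6]
gripper_width: 0.289
```

play_rows([
  [[0,0.001,0],[0,0,0]],
  [[0,0.001,0],[0,0,0]],
  [[0,0,0],[0,0,0]],
  [[0,0,0],[0,0,0]],
])

```text
t: 9.42
eef_pos: [0.4477, 0.0522, 0.1294]
tool_rot: [0.707, -0.707, -0.0, -0.0]
contact_force: [0.3, -0.6, -1.9]
gripper_width: 0.29
```

play_rows([
  [[0,0.001,0],[0,0,0]],
  [[0,0.001,0],[0,0,0]],
  [[0,0.001,0],[0,0,0]],
  [[0,0,0],[0,0,0]],
  [[0,0,0],[0,0,0]],
])

```text
t: 9.83
eef_pos: [0.4476, 0.0523, 0.1263]
tool_rot: [0.707, -0.707, -0.0, -0.0]
contact_force: [0.8, 0.9, -1.4]
gripper_width: 0.291
```

play_rows([
  [[0,0.001,0],[0,0,0]],
  [[0,0.0005,0],[0,0,0]],
  [[0,0,0],[0,0,0]],
  [[0,0,0],[0,0,0]],
])

```text
t: 10.17
eef_pos: [0.4475, 0.0523, 0.1248]
tool_rot: [0.707, -0.707, -0.0, -0.0]
contact_force: [-0.8, 0.9, 2.4]
gripper_width: 0.293
```

play_rows([
  [[0,-0.0005,0],[0,0,0]],
  [[0,0,0],[0,0,0]],
  [[0,0,0],[0,0,0]],
  [[0,0,0],[0,0,0]],
  [[0,0,0],[0,0,0]],
  [[0,0,0],[0,0,0]],
  [[0,0,0],[0,0,0]],
  [[0,0,0],[0,0,0]],
], gripper=0.06)

```text
t: 10.83
eef_pos: [0.4475, 0.0521, 0.1253]
tool_rot: [-0.707, 0.707, -0.0, 0.0]
contact_force: [0.0, 0.3, -1.2]
gripper_width: 0.706
```

play_rows([
  [[0,-0.01,0],[0,0,0]],
  [[0,-0.02,0],[0,0,0]],
  [[0,-0.03,0],[0,0,0]],
  [[0,-0.03,0],[0,0,0]],
  [[0,-0.03,0],[0,0,0]],
  [[0.004,0,-0.03],[0,0,0]],
  [[0.01,0,-0.03],[0,0,0]],
  [[0.01,0,-0.03],[0,0,0]],
  [[0.01,0,-0.03],[0,0,0]],
  [[0.021,0,-0.0275],[0,0,0]],
  [[0,0,0],[0,0,0]],
  [[0,0,0],[0,0,0]],
])

```text
t: 11.83
eef_pos: [0.503, -0.0968, 0.2457]
tool_rot: [0.707, -0.707, 0.001, -0.001]
contact_force: [-0.2, 0.2, -0.0]
gripper_width: 0.702
```

Run:
```python
from fit import *
o,c,P=wrist();print(o['eef_pos'],o['t'],o['contact_force'])
s=read_camera('scene');S=cloud(s);save('s4',s['color']);b=read_camera('top');B=cloud(b)
circ('arbor head top T',B,.155,.175,(.4475,.055),.025);circ('S',S,.155,.175,(.4475,.055),.03)
print('head S',axis(S,.122,.155,np.array([.4475,.055]),lambda z:.013+0*z,.03))
circ('drift w',P,.10,.12,(.5025,-.0958),.03);circ('block w',P,.048,.06,(.5025,-.0958),.035)
circ('spin w',P,.08,.09,(.447,.055),.06); circ('arbor w',P,.15,.18,(.447,.055),.03)
print('drift blk S',axis(S,.008,.045,np.array([.5025,-.0958]),lambda z:.022+0*z,.032))
print('stem S',axis(S,.065,.105,np.array([.5025,-.0958]),lambda z:.011+0*z,.025))
```

```text
[ 0.50298166 -0.09681966  0.24565061] 11.8333 [-0.15439415  0.16912054 -0.04550865]
arbor head top T 126 med [0.4488 0.0554 0.1658] circ [0.4479 0.0554] 12.8
S 165 med [0.4444 0.0481 0.1658] circ [0.4471 0.053 ] 13.6
head S (217, [array([0.4476, 0.0544]), array([ 0.4476,  0.0544, -0.0086, -0.0209])], np.float64(0.57))
drift w 489 med [ 0.5013 -0.0931  0.1106] circ [ 0.5011 -0.0946] 11.1
block w 772 med [ 0.5011 -0.0864  0.0556] circ [ 0.5011 -0.0945] 21.9
spin w 4000 med [0.4503 0.0369 0.0854] circ [0.4469 0.0546] 43.4
arbor w none 0
drift blk S (364, [array([ 0.5024, -0.097 ]), array([ 0.5024, -0.097 , -0.0135, -0.0068])], np.float64(0.48))
stem S (221, [array([ 0.5023, -0.0967]), array([ 0.5023, -0.0967,  0.0009, -0.0009])], np.float64(0.42))
```

View pics/s4.png

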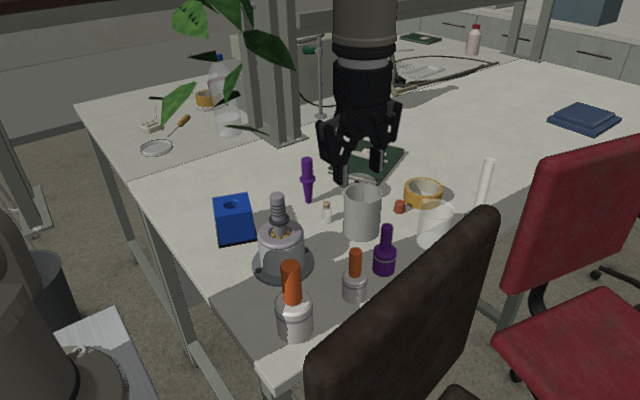

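play_rows([
  [[-0.0005,0.025,0.0005],[0,0,0]],
  [[0,0.025,0],[0,0,0]],
  [[0,0.025,0],[0,0,0]],
  [[0,0.025,0],[0,0,0]],
  [[0,0.025,0],[0,0,0]],
  [[0,0.025,0],[0,0,0]],
  [[0,0.02,0],[0,0,0]],
  [[0,0.009,0],[0,0,0]],
  [[0,0,0],[0,0,0]],
  [[0,0,0],[0,0,0]],
  [[0,0,0],[0,0,0]],
])

```text
t: 12.9
eef_pos: [0.503, -0.0945, 0.0677]
tool_rot: [-0.707, 0.707, 0.001, 0.001]
contact_force: [0.1, 0.2, -0.3]
gripper_width: 0.699
```

play_rows([
  [[0,0,0],[0,0,0]],
  [[0,0,0],[0,0,0]],
  [[0,0,0],[0,0,0]],
  [[0,0,0],[0,0,0]],
  [[0,0,0],[0,0,0]],
  [[0,0,0],[0,0,0]],
  [[0,0,0],[0,0,0]],
  [[0,0,0],[0,0,0]],
  [[0,0,0],[0,0,0]],
], gripper=0.0, grip_force=90)

```text
t: 13.65
eef_pos: [0.5025, -0.095, 0.0672]
tool_rot: [-0.707, 0.707, 0.0, 0.0]
contact_force: [-1.4, -0.0, 6.9]
gripper_width: 0.234
```

play_rows([
  [[0,-0.006,0],[0,0,0]],
  [[0,-0.014,0],[0,0,0]],
  [[0,-0.025,0],[0,0,0]],
  [[0,-0.03,0],[0,0,0]],
  [[0,-0.03,0],[0,0,0]],
  [[0,-0.03,0],[0,0,0]],
  [[0,-0.03,0],[0,0,0]],
  [[0,-0.025,0],[0,0,0]],
  [[0,-0.01,0],[0,0,0]],
  [[0,0,0],[0,0,0]],
  [[0,0,0],[0,0,0]],
])

```text
t: 14.57
eef_pos: [0.5014, -0.095, 0.2655]
tool_rot: [-0.707, 0.707, -0.0, -0.0]
contact_force: [-0.0, -0.0, -2.0]
gripper_width: 0.237
```

play_rows([
  [[-0.0047,0,0.0115],[0,0,0]],
  [[-0.01,0,0.028],[0,0,0]],
  [[-0.01,0,0.028],[0,0,0]],
  [[-0.01,0,0.028],[0,0,0]],
  [[-0.01,0,0.028],[0,0,0]],
  [[-0.007,0,0.02],[0,0,0]],
  [[-0.003,0,0.008],[0,0,0]],
  [[0,0,0],[0,0,0]],
  [[0,0,0],[0,0,0]],
  [[0,0,0],[0,0,0]],
])

```text
t: 15.4
eef_pos: [0.4473, 0.0552, 0.2656]
tool_rot: [-0.707, 0.707, -0.001, 0.0]
contact_force: [-0.3, -0.5, -2.6]
gripper_width: 0.234
```

Run:
```python
from fit import *
o=get_obs();print(o['eef_pos'],o['t'],o['contact_force'])
s=read_camera('scene');S=cloud(s);save('s5',s['color'])
c0=np.array([.4475,.055])
Q=S.reshape(-1,3);m=(np.hypot(*(Q[:,:2]-c0).T)<.035)&(Q[:,2]>.15)&(Q[:,2]<.3)
h,e=np.histogram(Q[m][:,2],np.arange(.15,.30,.004));print(dict(zip(np.round(e,3).tolist(),h.tolist())))
print('head S',axis(S,.122,.155,c0,lambda z:.013+0*z,.03))
print('blk S',axis(S,.212,.248,c0,lambda z:.022+0*z,.035))
cv2.imwrite('pics/z5.png',cv2.resize(s['color'][80:300,180:380],None,fx=2.5,fy=2.5)[:,:,::-1])
```

```text
[0.44731206 0.05524628 0.26558489] 15.4 [-0.34281457 -0.50612127 -2.56683372]
{0.15: 29, 0.154: 28, 0.158: 28, 0.162: 36, 0.166: 80, 0.17: 0, 0.174: 0, 0.178: 0, 0.182: 0, 0.186: 0, 0.19: 0, 0.194: 0, 0.198: 9, 0.202: 49, 0.206: 52, 0.21: 53, 0.214: 53, 0.218: 52, 0.222: 59, 0.226: 55, 0.23: 57, 0.234: 53, 0.238: 49, 0.242: 72, 0.246: 55, 0.25: 101, 0.254: 119, 0.258: 27, 0.262: 25, 0.266: 35, 0.27: 48, 0.274: 63, 0.278: 66, 0.282: 66, 0.286: 72, 0.29: 74, 0.294: 69}
head S (223, [array([0.4476, 0.0545]), array([0.4476, 0.0545, 0.0045, 0.0034])], np.float64(0.53))
blk S (501, [array([0.4475, 0.0541]), array([ 0.4475,  0.0541,  0.005 , -0.004 ])], np.float64(0.52))
```

View pics/z5.png

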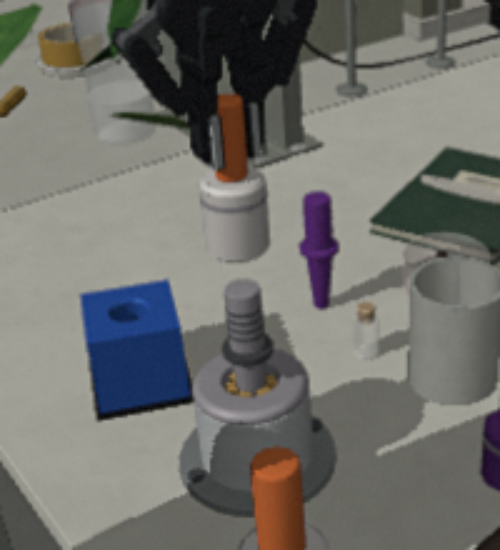

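The drift hangs vertically over the arbor, aligned to within 0.5 mm, with a gap of about 32 mm.

play_rows([
  [[0,0.005,0],[0,0,0]],
  [[0,0.008,0],[0,0,0]],
  [[0,0.008,0],[0,0,0]],
  [[0,0.005,0],[0,0,0]],
  [[0,0.002,0],[0,0,0]],
  [[0,0.001,0],[0,0,0]],
  [[0,0,0],[0,0,0]],
])

```text
t: 16.03
eef_pos: [0.4472, 0.0567, 0.237]
tool_rot: [0.707, -0.707, 0.0, 0.0]
contact_force: [0.3, 0.2, -1.4]
gripper_width: 0.236
```

play_rows([
  [[0,0.001,0],[0,0,0]],
  [[0,0.001,0],[0,0,0]],
  [[0,0.001,0],[0,0,0]],
  [[0,0,0],[0,0,0]],
  [[0,0,0],[0,0,0]],
])

```text
t: 16.45
eef_pos: [0.4473, 0.0567, 0.2343]
tool_rot: [-0.707, 0.707, 0.0, 0.0]
contact_force: [0.5, 0.7, -1.3]
gripper_width: 0.235
```

play_rows([
  [[0,0.001,0],[0,0,0]],
  [[0,0.001,0],[0,0,0]],
  [[0,0,0],[0,0,0]],
  [[0,0,0],[0,0,0]],
])

```text
t: 16.78
eef_pos: [0.4473, 0.0567, 0.2323]
tool_rot: [0.707, -0.707, 0.0, 0.0]
contact_force: [0.5, 0.1, -2.2]
gripper_width: 0.237
```

play_rows([
  [[0,0.001,0],[0,0,0]],
  [[0,0.001,0],[0,0,0]],
  [[0,0,0],[0,0,0]],
  [[0,0,0],[0,0,0]],
])

```text
t: 17.12
eef_pos: [0.4474, 0.0568, 0.2304]
tool_rot: [0.707, -0.707, -0.0, -0.0]
contact_force: [-0.7, 0.3, 0.5]
gripper_width: 0.232
```

play_rows([
  [[0,0.001,0],[0,0,0]],
  [[0,0,0],[0,0,0]],
  [[0,0,0],[0,0,0]],
])

```text
t: 17.37
eef_pos: [0.4474, 0.0568, 0.2294]
tool_rot: [0.707, -0.707, -0.0, -0.0]
contact_force: [0.1, 0.4, 1.4]
gripper_width: 0.238
```

play_rows([
  [[0,0.001,0],[0,0,0]],
  [[0,0,0],[0,0,0]],
  [[0,0,0],[0,0,0]],
])

```text
t: 17.62
eef_pos: [0.4474, 0.0568, 0.2284]
tool_rot: [0.707, -0.707, -0.0, -0.0]
contact_force: [-0.0, 1.6, 2.1]
gripper_width: 0.235
```

play_rows([
  [[0,0.001,0],[0,0,0]],
  [[0,0,0],[0,0,0]],
  [[0,0,0],[0,0,0]],
])

```text
t: 17.87
eef_pos: [0.4475, 0.0568, 0.2275]
tool_rot: [0.707, -0.707, -0.0, -0.0]
contact_force: [0.2, 0.6, 4.3]
gripper_width: 0.24
```

play_rows([
  [[0,0.0005,0],[0,0,0]],
  [[0,0,0],[0,0,0]],
  [[0,0,0],[0,0,0]],
])

```text
t: 18.12
eef_pos: [0.4476, 0.0568, 0.2271]
tool_rot: [0.707, -0.707, -0.0, -0.0]
contact_force: [0.1, 1.0, 5.6]
gripper_width: 0.237
```

play_rows([
  [[0,0.0005,0],[0,0,0]],
  [[0,0,0],[0,0,0]],
  [[0,0,0],[0,0,0]],
])

```text
t: 18.37
eef_pos: [0.4477, 0.0569, 0.2268]
tool_rot: [0.707, -0.707, -0.0, -0.0]
contact_force: [-1.1, -0.0, 6.3]
gripper_width: 0.237
```

play_rows([
  [[0,0.0005,0],[0,0,0]],
  [[0,0.0005,0],[0,0,0]],
  [[0,0,0],[0,0,0]],
  [[0,0,0],[0,0,0]],
])

```text
t: 18.7
eef_pos: [0.448, 0.0569, 0.2263]
tool_rot: [-0.707, 0.707, 0.0, 0.001]
contact_force: [-1.5, 0.3, 11.8]
gripper_width: 0.236
```

play_rows([
  [[0,0.0005,0],[0,0,0]],
  [[0,0.0005,0],[0,0,0]],
  [[0,0,0],[0,0,0]],
  [[0,0,0],[0,0,0]],
])

```text
t: 19.03
eef_pos: [0.4483, 0.0571, 0.2258]
tool_rot: [-0.707, 0.707, 0.001, 0.001]
contact_force: [-1.8, 1.0, 15.0]
gripper_width: 0.237
```

play_rows([
  [[0,0.0005,0],[0,0,0]],
  [[0,0.0005,0],[0,0,0]],
  [[0,0,0],[0,0,0]],
  [[0,0,0],[0,0,0]],
])

```text
t: 19.37
eef_pos: [0.4486, 0.0572, 0.2253]
tool_rot: [-0.707, 0.707, 0.001, 0.001]
contact_force: [-3.7, 0.4, 20.2]
gripper_width: 0.236
```

Run:
```python
from h import *
for i in range(4):
    o=get_obs();print(o['t'],np.round(o['eef_pos'],4),np.round(o['contact_force'],2)); 
    if i<3: read_camera('wrist')
```

```text
19.3667 [0.4486 0.0572 0.2253] [-3.75  0.36 20.24]
19.4167 [0.4486 0.0572 0.2253] [-3.63  0.47 20.18]
19.4667 [0.4486 0.0572 0.2253] [-2.53 -0.18 19.16]
19.5167 [0.4486 0.0572 0.2253] [-4.09  0.77 19.89]
```

play_rows([
  [[0,0.0004,0],[0,0,0]],
  [[0,0,0],[0,0,0]],
  [[0,0,0],[0,0,0]],
])

```text
t: 19.77
eef_pos: [0.4487, 0.0572, 0.2252]
tool_rot: [-0.707, 0.707, 0.001, 0.001]
contact_force: [-3.7, -0.3, 22.8]
gripper_width: 0.232
```

play_rows([
  [[0,-0.003,0],[0,0,0]],
  [[0,-0.005,0],[0,0,0]],
  [[0,-0.008,0],[0,0,0]],
  [[0,-0.008,0],[0,0,0]],
  [[0,-0.006,0],[0,0,0]],
  [[0,0,0],[0,0,0]],
  [[0,0,0],[0,0,0]],
])

```text
t: 20.35
eef_pos: [0.4475, 0.0566, 0.2533]
tool_rot: [-0.707, 0.707, 0.0, 0.0]
contact_force: [-0.1, -0.4, -2.7]
gripper_width: 0.231
```

Run:
```python
from fit import *
o=get_obs();print(o['eef_pos'],o['t'],o['contact_force'])
s=read_camera('scene');S=cloud(s)
c0=np.array([.4475,.055])
circ('top S',S,.145,.168,(.4475,.055),.02)
Q=S.reshape(-1,3);m=(np.hypot(*(Q[:,:2]-c0).T)<.012)&(Q[:,2]>.15)&(Q[:,2]<.175);print(np.percentile(Q[m][:,2],[50,75,90]))
print('head S',axis(S,.119,.15,c0,lambda z:.013+0*z,.03))
print('blk S',axis(S,.208,.238,c0,lambda z:.022+0*z,.035))
```

```text
[0.44750478 0.0566008  0.25325576] 20.35 [-0.06291071 -0.38852528 -2.74488244]
top S 182 med [0.4444 0.0481 0.1578] circ [0.4476 0.0529] 13.8
[0.15903728 0.15951773 0.1599998 ]
head S (200, [array([0.4479, 0.055 ]), array([0.4479, 0.055 , 0.0081, 0.0019])], np.float64(0.6))
blk S (412, [array([0.4477, 0.0551]), array([ 0.4477,  0.0551,  0.0024, -0.0094])], np.float64(0.56))
```

play_rows([
  [[0,0.006,0],[0,0,0]],
  [[0,0.008,0],[0,0,0]],
  [[0,0.005,0],[0,0,0]],
  [[0,0.003,0],[0,0,0]],
  [[0,0.001,0],[0,0,0]],
  [[0,0.001,0],[0,0,0]],
  [[0,0,0],[0,0,0]],
])

```text
t: 20.98
eef_pos: [0.4473, 0.0567, 0.2287]
tool_rot: [0.707, -0.707, 0.0, 0.0]
contact_force: [0.4, -0.0, -1.8]
gripper_width: 0.236
```

play_rows([
  [[0,0.001,0],[0,0,0]],
  [[0,0.001,0],[0,0,0]],
  [[0,0.001,0],[0,0,0]],
  [[0,0,0],[0,0,0]],
  [[0,0,0],[0,0,0]],
])

```text
t: 21.4
eef_pos: [0.4473, 0.0566, 0.2259]
tool_rot: [-0.707, 0.707, -0.0, 0.0]
contact_force: [0.6, 1.1, -1.8]
gripper_width: 0.232
```

play_rows([
  [[0,0.001,0],[0,0,0]],
  [[0,0.001,0],[0,0,0]],
  [[0,0,0],[0,0,0]],
  [[0,0,0],[0,0,0]],
])

```text
t: 21.73
eef_pos: [0.4481, 0.057, 0.2253]
tool_rot: [-0.707, 0.707, 0.001, 0.001]
contact_force: [-3.1, 0.0, 10.3]
gripper_width: 0.232
```

play_rows([
  [[0,0.0005,0],[0,0,0]],
  [[0,0.0004,0],[0,0,0]],
  [[0,0,0],[0,0,0]],
  [[0,0,0],[0,0,0]],
])

```text
t: 22.07
eef_pos: [0.4485, 0.0572, 0.2253]
tool_rot: [-0.707, 0.707, 0.001, 0.001]
contact_force: [-5.0, 0.0, 17.9]
gripper_width: 0.238
```

play_rows([
  [[0,0.0004,0],[0,0,0]],
  [[0,0,0],[0,0,0]],
  [[0,0,0],[0,0,0]],
])

```text
t: 22.32
eef_pos: [0.4487, 0.0572, 0.2252]
tool_rot: [-0.707, 0.707, 0.001, 0.001]
contact_force: [-5.7, -0.9, 20.0]
gripper_width: 0.234
```

play_rows([
  [[0,0.0005,0],[0,0,0]],
  [[0,0.0003,0],[0,0,0]],
  [[0,0,0],[0,0,0]],
  [[0,0,0],[0,0,0]],
  [[0,0,0],[0,0,0]],
])

```text
t: 22.73
eef_pos: [0.4492, 0.0574, 0.2251]
tool_rot: [-0.707, 0.707, 0.001, 0.002]
contact_force: [-5.7, -1.0, 24.7]
gripper_width: 0.235
```

play_rows([
  [[0,-0.003,0],[0,0,0]],
  [[0,-0.005,0],[0,0,0]],
  [[0,-0.008,0],[0,0,0]],
  [[0,-0.01,0],[0,0,0]],
  [[0,-0.01,0],[0,0,0]],
  [[0,-0.004,0],[0,0,0]],
  [[0,0,0],[0,0,0]],
  [[0,0,0],[0,0,0]],
])

```text
t: 23.4
eef_pos: [0.4474, 0.0566, 0.262]
tool_rot: [-0.707, 0.707, 0.0, 0.0]
contact_force: [-0.3, 0.4, -2.3]
gripper_width: 0.237
```

Run:
```python
from fit import *
o=get_obs();print(o['eef_pos'],o['t'],o['contact_force'])
s=read_camera('scene');S=cloud(s)
c0=np.array([.4475,.055])
Q=S.reshape(-1,3);m=(np.hypot(*(Q[:,:2]-c0).T)<.012)&(Q[:,2]>.15)&(Q[:,2]<.175);print(np.percentile(Q[m][:,2],[50,75,90]))
print('head S',axis(S,.119,.15,c0,lambda z:.013+0*z,.03))
m=(np.hypot(*(Q[:,:2]-c0).T)<.035)&(Q[:,2]>.17)&(Q[:,2]<.25);zb=np.percentile(Q[m][:,2],1);print('drift bottom',zb)
print('blk S',axis(S,zb+.005,zb+.045,c0,lambda z:.022+0*z,.035))
```

```text
[0.44739657 0.05657038 0.26202483] 23.4 [-0.29228152  0.43343777 -2.27568017]
[0.15895391 0.15958415 0.15988208]
head S (207, [array([0.4481, 0.0549]), array([ 0.4482,  0.0549,  0.0258, -0.0016])], np.float64(0.59))
drift bottom 0.1987550479732051
blk S (548, [array([0.4476, 0.0552]), array([ 0.4476,  0.0552, -0.007 , -0.0017])], np.float64(0.53))
```

Locked: the tap held about 22 N at the same depth and 27 N moved it at most 0.1 mm more. Now I'll return the drift to its spot.

play_rows([
  [[0.003,0,-0.008],[0,0,0]],
  [[0.008,0,-0.022],[0,0,0]],
  [[0.01,0,-0.028],[0,0,0]],
  [[0.01,0,-0.028],[0,0,0]],
  [[0.01,0,-0.028],[0,0,0]],
  [[0.01,0,-0.028],[0,0,0]],
  [[0.004,0,-0.01],[0,0,0]],
  [[0,0,0],[0,0,0]],
  [[0,0,0],[0,0,0]],
])

```text
t: 24.2
eef_pos: [0.502, -0.0958, 0.2611]
tool_rot: [0.707, -0.707, 0.001, -0.0]
contact_force: [-0.3, 1.0, -2.0]
gripper_width: 0.237
```

play_rows([
  [[0,0.01,0],[0,0,0]],
  [[0,0.025,0],[0,0,0]],
  [[0,0.03,0],[0,0,0]],
  [[0,0.03,0],[0,0,0]],
  [[0,0.03,0],[0,0,0]],
  [[0,0.03,0],[0,0,0]],
  [[0,0.02,0],[0,0,0]],
  [[0,0.01,0],[0,0,0]],
  [[0,0.004,0],[0,0,0]],
  [[0,0,0],[0,0,0]],
  [[0,0,0],[0,0,0]],
])

```text
t: 25.12
eef_pos: [0.5031, -0.0948, 0.0738]
tool_rot: [-0.707, 0.707, 0.001, 0.0]
contact_force: [0.1, -0.7, -1.8]
gripper_width: 0.239
```

play_rows([
  [[0,0.002,0],[0,0,0]],
  [[0,0.002,0],[0,0,0]],
  [[0,0.001,0],[0,0,0]],
  [[0,0,0],[0,0,0]],
  [[0,0,0],[0,0,0]],
])

```text
t: 25.53
eef_pos: [0.5024, -0.0954, 0.068]
tool_rot: [-0.707, 0.707, 0.0, 0.0]
contact_force: [0.5, 0.8, -1.9]
gripper_width: 0.234
```

play_rows([
  [[0,0.001,0],[0,0,0]],
  [[0,0,0],[0,0,0]],
  [[0,0,0],[0,0,0]],
])

```text
t: 25.78
eef_pos: [0.5025, -0.0954, 0.0673]
tool_rot: [-0.707, 0.707, 0.0, 0.0]
contact_force: [-2.1, -0.4, 4.3]
gripper_width: 0.235
```

play_rows([
  [[0,0.0005,0],[0,0,0]],
  [[0,0,0],[0,0,0]],
  [[0,0,0],[0,0,0]],
])

```text
t: 26.03
eef_pos: [0.5026, -0.0954, 0.0672]
tool_rot: [-0.707, 0.707, 0.0, 0.0]
contact_force: [-3.8, -0.0, 11.1]
gripper_width: 0.238
```

Seated at the original height. I'll release the drift and go up.

play_rows([
  [[0,-0.0007,0],[0,0,0]],
  [[0,0,0],[0,0,0]],
  [[0,0,0],[0,0,0]],
  [[0,0,0],[0,0,0]],
  [[0,0,0],[0,0,0]],
  [[0,0,0],[0,0,0]],
  [[0,0,0],[0,0,0]],
  [[0,0,0],[0,0,0]],
], gripper=0.06)

```text
t: 26.7
eef_pos: [0.5023, -0.0954, 0.0669]
tool_rot: [0.707, -0.707, 0.0, -0.0]
contact_force: [0.9, -0.5, 0.5]
gripper_width: 0.7
```

play_rows([
  [[0,-0.01,0],[0,0,0]],
  [[0,-0.02,0],[0,0,0]],
  [[0,-0.03,0],[0,0,0]],
  [[0,-0.03,0],[0,0,0]],
  [[0,-0.03,0],[0,0,0]],
  [[0,-0.03,0],[0,0,0]],
  [[0,-0.02,0],[0,0,0]],
  [[0,0,0],[0,0,0]],
  [[0,0,0],[0,0,0]],
])

```text
t: 27.45
eef_pos: [0.5029, -0.0954, 0.2387]
tool_rot: [-0.707, 0.707, 0.001, 0.001]
contact_force: [-0.3, 0.4, -0.8]
gripper_width: 0.698
```

Run:
```python
from fit import *
o=get_obs();print(o['eef_pos'],o['t'],o['contact_force'])
s=read_camera('scene');S=cloud(s);save('s9',s['color'])
c0=np.array([.4475,.055]);Q=S.reshape(-1,3)
m=(np.hypot(*(Q[:,:2]-c0).T)<.012)&(Q[:,2]>.15)&(Q[:,2]<.175);print('head z',np.percentile(Q[m][:,2],[50,90]))
print('head S',axis(S,.119,.15,c0,lambda z:.013+0*z,.03)); print('housing',axis(S,.03,.078,c0,lambda z:.044+0*z,.055))
c1=np.array([.5025,-.0958])
print('drift blk',axis(S,.008,.045,c1,lambda z:.022+0*z,.032));print('stem',axis(S,.065,.105,c1,lambda z:.011+0*z,.025))
o,c,P=wrist();circ('stem w',P,.1,.12,c1,.03);circ('blk w',P,.048,.06,c1,.035)
```

```text
[ 0.50291997 -0.09535391  0.23865204] 27.45 [-0.25614633  0.43739912 -0.76047633]
head z [0.15899522 0.15983919]
head S (205, [array([0.448 , 0.0549]), array([0.448 , 0.0549, 0.0085, 0.0082])], np.float64(0.52))
housing (760, [array([0.4474, 0.0549]), array([0.4474, 0.0549, 0.0013, 0.0057])], np.float64(0.45))
drift blk (355, [array([ 0.5025, -0.0974]), array([ 0.5025, -0.0974, -0.0034, -0.001 ])], np.float64(0.4))
stem (227, [array([ 0.5026, -0.0971]), array([ 0.5026, -0.0971, -0.0058, -0.0008])], np.float64(0.49))
stem w 510 med [ 0.5012 -0.0933  0.1107] circ [ 0.5016 -0.0948] 10.9
blk w 813 med [ 0.5021 -0.0867  0.0556] circ [ 0.5017 -0.095 ] 22.0
```

View pics/s9.png

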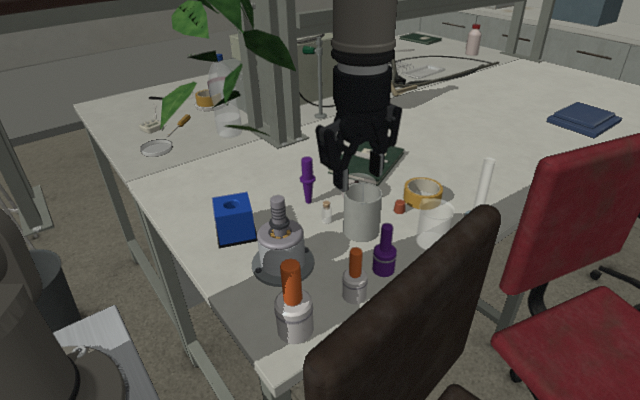

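The final picture shows the arbor upright in the spindle at (278,215) and the drift standing at (354,275). The gripper is clear and the glassware has not moved.

```bash
python3 -c "
from station import *
print(hand_in())"
```

```text
the job is handed in; nothing more can be done
None
```

The arbor is locked in the spindle, the drift is back upright on the bench, and the job is handed in at about 27.5 s of the 67 s allowed. Hand-in gives no verdict, so the result rests on my own checks.

- **Setting the arbor:** I lowered it into the bore until the wrist reading was about +2.4 N, roughly 6.6 N of support, and let go. It floated with its collar about 25 mm above the mouth.
- **Tapping:** The first tap, about 25 N, drove it roughly 7 mm. On the second, it stayed at the same depth through about 22 N and moved at most 0.1 mm more at about 27 N. Both taps stayed under the 30 N limit.
- **Last checks:**
  - The arbor is within 1 mm of the bore axis, with its collar about 18 mm above the mouth. The last tilt fit was about 0.01 rad. One earlier fit gave 0.026 rad, probably noise and still under the 0.07 limit.
  - The drift stands vertical at its original spot and height.
  - The gripper is clear. The glassware looks unmoved in the last picture, though I did not measure it again.
- **Disagreement and gap:** The cameras differed by 2 to 3 mm in absolute y, so I relied on offsets measured within one view. I could not measure the segments' grip force directly, only infer it from the tap forces and the unchanged depth.

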